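# Press the label holder home behind the bin lip

## Robot

A 6-joint arm with a two-finger parallel gripper is mounted at the origin on the work surface. World frame = base frame: x ahead of the robot, y to its left, z up, the work surface at z = 0. Lengths are in m, angles in rad, forces in N, time in s.
With the tool pointing down it reaches from about 0.2 to 0.875 m from the base axis. Payload 3.4 kg.
Tool frame: the origin (TCP) lies at the very end of the fingers, on their centre line; the grasp point (between the pads) lies manip.tcp_to_grasp behind it (manip.tcp_to_grasp is the distance from the TCP to the grasp point, in m); z points along the fingers, y is the line along which they close (so a half turn about z gives the same grasp; the last joint's range is limited). The gripper opens to 94 mm and grips with 3 to 60 N. Pads are 16 mm wide; open, the fingers measure 119 mm over their backs; the gripper's body (75 mm by 177 mm) begins 78 mm behind the grasp point.
Start: joints at [1.226, 0.276, 1.505, -0, 1.361, -0.121], TCP at [0.128, 0.561, 0.175] pointing down, gripper open.
Joint ranges: [-2.89, 2.89], [-0.75, 2.08], [0.22, 2.7], [-1.18, 4.32], [0.11, 2.71], [-2.7, 2.7]. Speed limits (rad/s): [2.57, 2.57, 3.14, 3.14, 3.14, 3.14].

## Interface

Orientations are given as a unit quaternion [w, x, y, z].
In Python, from rig import manip gives the robot as it stands.
- The arm moves only by the shell command python3 -m jog 'ROWS' [FORCE]. ROWS is JSON, a list that holds one entry, the list of rows, each a list of 7 numbers: the shift along the tool's x, y, z in cm, then the turn, a rotation vector about the tool's x, y, z in degrees, then the opening, from 0 (shut) to 1 (fully open). In form: [[[x, y, z, ax, ay, az, grip], ...]]. A call has 1 to 5 rows; each row shifts and turns the commanded pose from where the row before left it, along the tool's axes as they then stand; what a row does not reach is not made up. A row lasts 1/10 s, in which the tool goes at most 50 mm and 8.59 degrees, less where a joint would pass 70% of its speed; a pose out of reach is approached as far as the arm can. A call with a gripper value outside its range is refused whole. The fingers move at their own pace and stop on an object; FORCE is the grip in N (left out, the last holds). Time passes only in rows, so rows that do not move let the fingers close. It gives the time, the measured TCP pose, the force, the opening and the grip force at its end, in the units of the state.
- manip.get_state(): the state, without advancing time (a new reading comes with each control period).
- manip.get_image(name): name is "scene" or "top" or "wrist"; returns a dict with "img" (384x512x3 uint8, red, green, blue), "fx", "fy", "cx", "cy" (pixels), "D" ([k1, k2, p1, p2, k3] as OpenCV has them; the pictures are not rectified), "R" (3x3) and "t" (3): a world point X has camera coordinates R X + t. Camera axes: x right, y down, z forward; pixel columns grow to the right and rows downward; lengths in m; the calibration is good to about 2 mm. A picture is of the moment at which its call begins. There is no depth.
- manip.sign_off(): hands the job in; it is judged then, once.
The state is a dict: "t": time; "q": joint angles; "qd": joint speeds; "joint_efforts": joint torques, N m; "tcp_pos": TCP position; "eef_rot": TCP orientation; "wrist_force": force on the tool from outside, world axes, zero at the start; "torque": the same for the moment, N m; "opening": opening from 0.0 (shut) to 1.0 (fully open); "gripper_force": force on a finger pad.
Only numpy, scipy, OpenCV 4.12 (cv2) and the standard library are available. Lean on these libraries where they do the work, as an engineer would, in place of code of your own. Each camera call takes 0.05 s, during which the arm holds its last target. There are 200 camera calls.

## Task

Lift the loose label holder out of its wooden block and push its foot down behind the lip of the rivet bin that has no label yet, with the card facing outward, away from the bin. A sprung bar in the channel pushes back: press until the holder's shoulders sit on the lip, and finish while still holding it pressed fully home and upright with the gripper (I will put the screw in); do not let go. Leave the jar, the hammer and the weight where they are.

Things in the scene. Friction and masses are not known exactly. Their poses are not given: they have to be found in the camera images.
- label_mid (a point): centre of the head of the loose white label holder. The head is a block 14 mm thick (own x), 80 mm wide (own y), 50 mm high (own z, up); below it, in the middle of its thickness, a foot 5 mm thick, 80 mm wide and 28 mm high with a rounded toe. The toe lies 53 mm below this point, the shoulders (underside of the head) 25 mm below, the top 25 mm above. The holder weighs about 70 g. It starts upright, hanging by its shoulders on the block; it fits loosely in the block's slot
- label_card (a point): centre of the white paper card on the holder's front face: 7 mm from label_mid along the holder's own +x, same axes
- block: fixed wooden block, 60 x 110 x 34 mm (x, y, z), in which the holder starts; origin at the centre of its underside. Slot from above along its y axis, 8 mm wide, 88 mm long, 30 mm deep. The holder in it has about the same axes (within 0.1 rad)
- bin: fixed open sheet-metal bin of steel rivets with an empty label channel, 126 x 130 mm and 55 mm high all round; origin at the centre of its underside, z up. Its front, with the channel, is its +x side, turned away from the robot
- bin_slot (a point): centre of the channel's mouth, level with the top of the lip: 68.5 mm from the bin's origin along the bin's +x, 55 mm above the table; axes as the bin's. The channel runs along the bin's y, 88 mm long between its ends, 9 mm wide between the bin's front wall (behind) and the 4 mm thick lip (in front, same height as the wall). With the holder home its toe is 28 mm below this point and its shoulders rest on lip and wall, label_mid 25 mm above this point
- spring_bar (a joint): how far the sprung bar in the channel is pressed down, m: 0 at rest (its top 20 mm below the mouth, so the toe meets it 8 mm before home), 0.008 when the holder is home. It pushes up with about 2.6 N at first and 8 N at home
- other_bin: a second fixed bin of the same shape, with brass discs, whose label holder (same as the loose one) is already fitted, its top 105 mm above the table; origin at the centre of its underside, axes as for the bin. It stands beside the bin, on either side
- glue_jar: bystander: loose jar, 56 mm across, 85 mm high; origin at the centre of its underside
- hammer: bystander: loose hammer lying on the bench, about 0.3 m long; origin on the underside
- weight: bystander: loose steel pattern weight, 56 mm across, 50 mm high, with a knob on top; origin at the centre of its underside
Mind the look-alikes: they are no part of the job. Of the things that look like the block, the largest one is meant.

How it is judged:
On the way:
1. the holder is lifted out of the block, held by the gripper (z of label_mid in the frame of block above 0.092 m and contact force between the fingers and label above 1 N), for 0.1 s.
At the end, for the whole second after the job is handed in: The holder's foot is in the empty bin's channel, card outward, upright within 0.1 rad, its shoulders within 2.5 mm of the lip and the sprung bar pressed at least 6 mm, at rest, with the fingers still bearing on it with more than 2 N through the last second (value of joint spring_bar above 0.006 m and z of label_mid in the frame of bin_slot below 0.0275 m and horizontal distance between label_mid and bin_slot below 0.008 m and x of label_card in the frame of bin_slot above 0.003 m and angle between label_mid's own z axis and vertical below 0.1 rad and contact force between the fingers and label above 2 N and linear speed of label below 0.01 m/s); the arm keeps its last pose, push and grip.
It fails at once if the jar, hammer or weight is moved by more than 20 mm (distance of any of glue_jar, hammer, weight from where it was at the start of the episode above 0.02 m).
It also fails if it takes over 38 s, if anything falls off the work surface, if the arm or the gripper's body presses on something with over 40 N, if the wrist force passes 120 N, or if a joint passes its speed limit or range.

## Working session

There is one attempt and no reset: what is moved stays moved. The work goes in short steps, Python scripts to look and compute and a shell command to move; the robot and the scene stay as the last step left them, time stands still between calls to the robot, and variables do not carry over. Pictures are saved under pics/ and viewed, at most 10 in all, crops included, and the job is handed in when it is done.

```bash
ls; mkdir -p pics; python3 - <<'E'
from rig import manip
import cv2,pickle
for n in("scene","top","wrist"):
    d=manip.get_image(n); cv2.imwrite(f"pics/{n}0.png",d["img"][:,:,::-1]); pickle.dump(d,open(f"{n}0.pkl","wb"))
    print(n,d["fx"],d["fy"],d["cx"],d["cy"],d["D"],(-d["R"].T@d["t"]).round(3))
print(manip.tcp_to_grasp); s=manip.get_state(); print(s)
E
```

```text
pics
scene 461.8921779036868 461.8921779036868 257.23952929229046 190.01001279175142 [-0.02086348  0.          0.          0.          0.        ] [1.291 0.275 0.808]
top 449.2857619706169 449.2857619706169 257.27093661187365 188.17264822541037 [-0.1384033  0.         0.         0.         0.       ] [ 0.436 -0.035  1.259]
wrist 282.27889710074703 282.27889710074703 258.3135277314148 185.0849759082062 [-0.04170705  0.          0.          0.          0.        ] [0.057 0.576 0.383]
0.0188
{'t': 0.15, 'q': array([ 1.22599029e+00,  2.76444116e-01,  1.50580799e+00,  7.02560302e-06,
        1.36068794e+00, -1.20986028e-01]), 'qd': array([-0.00094104, -0.00416076, -0.00533509,  0.00024421,  0.00265826,
       -0.00095478]), 'joint_efforts': array([ 2.38589062e-03, -4.04923081e+01, -2.37433273e+01,  7.02520274e-02,
        3.13465996e-02, -7.94078983e-05]), 'tcp_pos': array([0.12746662, 0.56023385, 0.17422036]), 'eef_rot': array([-1.58829109e-04,  1.11677263e-01,  9.93744301e-01, -6.54715778e-04]), 'wrist_force': array([-0.06336603, -0.30122241,  0.14114131]), 'torque': array([-0.01989397, -0.04921205, -0.01748823]), 'gripper_force': 0.0, 'opening': 1.0013104490698017}
```

View pics/scene0.png

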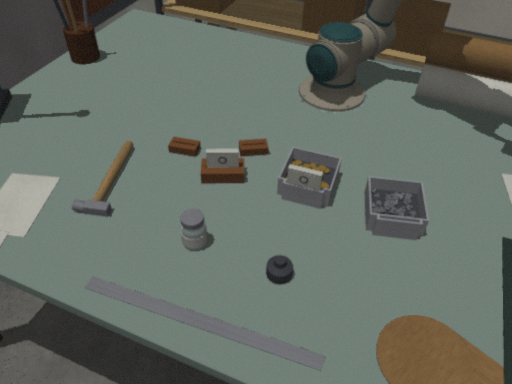

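View pics/top0.png

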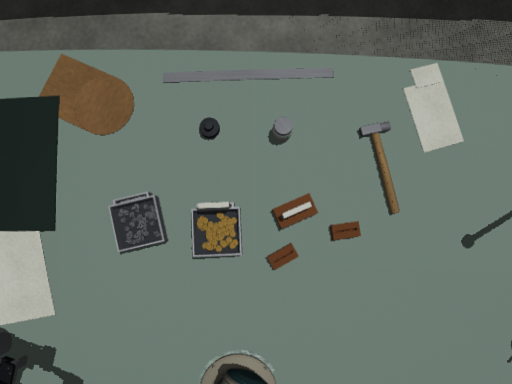

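The scene view shows the holder with its card toward the camera (+x), in the large block at (222,168). The small look-alike blocks are at (184,146) and (253,147). The brass bin with its label fitted is at (310,178), and the rivet bin without a label is at (396,207). In the top view the block is at (296,211), the small blocks at (283,257) and (346,231), the rivet bin at (137,223), the disc bin at (217,232), the weight at (209,128), the jar at (283,128) and the hammer at (385,165).

The candidates are the three slotted blocks and the two bins. I choose the largest block (296,211) and the rivet bin (137,223).

```bash
python3 - <<'E'
import cv2,pickle,numpy as np
t=pickle.load(open("top0.pkl","rb"))["img"][:,:,::-1]; s=pickle.load(open("scene0.pkl","rb"))["img"][:,:,::-1]
c=lambda im,x,y,w,h,k:cv2.resize(im[y:y+h,x:x+w],None,fx=k,fy=k,interpolation=cv2.INTER_CUBIC)
a=np.hstack([c(t,264,182,66,50,6),c(t,104,182,66,75,6)[:300]]) # 396x300
b=np.hstack([c(s,190,140,66,50,6),c(s,362,170,66,75,6)[:300]])
a=np.hstack([c(t,264,185,66,50,6),c(t,104,185,66,50,6)])
def norm(m): return cv2.convertScaleAbs(m,alpha=1.3,beta=10)
b=np.hstack([c(s,190,140,66,50,6),c(s,363,175,66,50,6)])
m=norm(np.vstack([a,b]))
for i in range(0,792,60): cv2.line(m,(i,0),(i,4),(0,255,255),1)
cv2.imwrite("pics/m1.png",m)
E
```

```text
(no output)
```

View pics/m1.png

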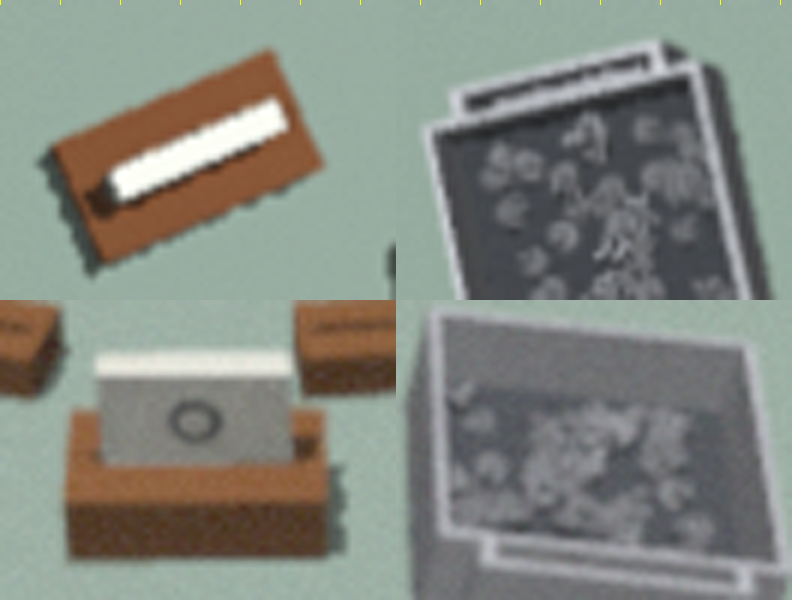

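The top crops show the holder in the largest block and the empty channel on the rivet bin's +x side. In the lower-left crop the card (ring mark) faces the scene camera.

```bash
cat > h.py <<'E'
import cv2,pickle,numpy as np
def ray(d,uv,z):
    K=np.array([[d["fx"],0,d["cx"]],[0,d["fy"],d["cy"]],[0,0,1.]])
    n=cv2.undistortPoints(np.float64(uv).reshape(-1,1,2),K,np.float64(d["D"])).reshape(-1,2)
    v=np.c_[n,np.ones(len(n))]@d["R"]; c=-d["R"].T@d["t"]
    return (c+v*((z-c[2])/v[:,2])[:,None])
E
python3 - <<'E'
from h import *
T=pickle.load(open("top0.pkl","rb"));S=pickle.load(open("scene0.pkl","rb"))
def px(p,x0,y0,ox,oy): return (np.float64(p)-[ox,oy]+.5)/6-.5+[x0,y0]
def rep(n,P):
    e=P[1]-P[0]; print(n,P[:,:2].round(4).tolist(),"c",P.mean(0)[:2].round(4),"len",[round(float(np.linalg.norm(P[(i+1)%len(P)]-P[i])),4) for i in range(len(P))],"edge-ang deg",np.degrees(np.arctan2(-e[0],-e[1]))*-1)
rep("block",ray(T,px([(52,148),(272,48),(325,163),(97,265)],264,185,0,0),.034))
rep("holder",ray(T,px([(105,175),(280,97),(290,127),(117,203)],264,185,0,0),.084))
rep("mouth",ray(T,px([(464,96),(650,50),(653,68),(467,113)],104,185,396,0),.055))
rep("binrimfront",ray(T,px([(425,127),(697,65)],104,185,396,0),.055))
rep("lipouter",ray(T,px([(448,90),(660,40)],104,185,396,0),.055))
rep("S holder",ray(S,px([(95,352),(292,352),(292,378),(97,378)],190,140,0,300),.084))
rep("S block",ray(S,px([(68,412),(328,412),(328,502),(66,502)],190,140,0,300),.034))
rep("S lipouter",ray(S,px([(483,567),(750,596)],363,175,396,300),.055))
rep("S rimfront",ray(S,px([(440,538),(785,570)],363,175,396,300),.055))
E
```

```text
block [[0.5065, -0.08], [0.5551, -0.1796], [0.5031, -0.2047], [0.454, -0.1018]] c [ 0.5047 -0.1415] len [0.1108, 0.0578, 0.1141, 0.0569] edge-ang deg 25.997703859596626
holder [[0.4925, -0.1016], [0.5287, -0.1775], [0.5157, -0.1822], [0.4804, -0.1071]] c [ 0.5043 -0.1421] len [0.0842, 0.0138, 0.0829, 0.0133] edge-ang deg 25.511477312665505
mouth [[0.5159, 0.3488], [0.5394, 0.264], [0.5313, 0.2622], [0.5082, 0.347]] c [0.5237 0.3055] len [0.088, 0.0083, 0.0879, 0.0079] edge-ang deg 15.463799664061881
binrimfront [[0.5012, 0.3662], [0.5332, 0.2421]] c [0.5172 0.3042] len [0.1282, 0.1282] edge-ang deg 14.444319266812705
lipouter [[0.5184, 0.3565], [0.544, 0.2596]] c [0.5312 0.3081] len [0.1002, 0.1002] edge-ang deg 14.836153921239745
S holder [[0.5143, -0.1829], [0.4802, -0.1091], [0.4955, -0.102], [0.5289, -0.1743]] c [ 0.5047 -0.1421] len [0.0813, 0.0169, 0.0796, 0.0169] edge-ang deg -155.2057445148989
S block [[0.5019, -0.2058], [0.455, -0.1041], [0.5078, -0.0801], [0.5533, -0.179]] c [ 0.5045 -0.1422] len [0.112, 0.058, 0.1089, 0.058] edge-ang deg -155.2633863745341
S lipouter [[0.5443, 0.2605], [0.5176, 0.3542]] c [0.5309 0.3074] len [0.0974, 0.0974] edge-ang deg -164.14186893494855
S rimfront [[0.5364, 0.2424], [0.499, 0.3642]] c [0.5177 0.3033] len [0.1274, 0.1274] edge-ang deg -162.9181967278256
```

Both views agree. The holder is at about (0.5045, -0.142) with yaw 25.3°, and the slot is at about (0.523, 0.3055) with yaw 15°. Next I turn the tool, then traverse.

```bash
cat > d.py <<'E'
import sys,numpy as np
from rig import manip
from scipy.spatial.transform import Rotation as R
x,y,z,yaw=map(float,sys.argv[1:5]); s=manip.get_state()
r=R.from_quat(s["eef_rot"],scalar_first=True)
a=np.radians(yaw); Y=np.array([np.cos(a),np.sin(a),0]); Z=np.array([0,0,-1.]); T=R.from_matrix(np.c_[np.cross(Y,Z),Y,Z])
print("t",s["t"],"pos",s["tcp_pos"].round(4),"shift cm",(100*r.inv().apply(np.array([x,y,z])-s["tcp_pos"])).round(2),"in final axes",(100*T.inv().apply(np.array([x,y,z])-s["tcp_pos"])).round(2),"turn deg",np.degrees((r.inv()*T).as_rotvec()).round(2),"F",s["wrist_force"].round(1),"grip",s["gripper_force"],s["opening"])
E
python3 -m jog '[[[0,0,0,0,0,8.5,1],[0,0,0,0,0,8.5,1],[0,0,0,0,0,8.5,1],[0,0,0,0,0,8.5,1],[0,0,0,0,0,8.5,1]]]' >/dev/null
python3 -m jog '[[[0,0,0,0,0,8.5,1],[0,0,0,0,0,1,1],[-5,0.26,0,0,0,0,1],[-5,0.26,0,0,0,0,1],[-5,0.26,0,0,0,0,1]]]' >/dev/null
python3 -m jog '[[[-5,0.26,0,0,0,0,1],[-5,0.26,0,0,0,0,1],[-5,0.26,0,0,0,0,1],[-5,0.26,0,0,0,0,1],[-5,0.26,0,0,0,0,1]]]'
python3 d.py 0.5045 -0.142 0.15 25.3
```

```text
t: 1.65
tcp_pos: [0.3168, 0.2063, 0.175]
eef_rot: [0.0, 0.534, 0.845, 0.0]
wrist_force: [1.1, -0.4, -0.1]
opening: 1.002
gripper_force: 0.0
t 1.65 pos [0.3168 0.2063 0.175 ] shift cm [-39.51   2.03   2.51] in final axes [-39.51   2.09   2.5 ] turn deg [0.06 0.   0.08] F [ 1.1 -0.4 -0.1] grip 0.0 1.0024242704431414
```

```bash

python3 -m jog '[[[-5,0.26,0,0,0,0,1],[-5,0.26,0,0,0,0,1],[-5,0.26,0,0,0,0,1],[-5,0.26,0,0,0,0,1],[-5,0.26,0,0,0,0,1]]]' >/dev/null
python3 -m jog '[[[-5,0.26,0,0,0,0,1],[-5,0.26,0.5,0,0,0,1],[-4,0.2,1,0,0,0,1],[0,0,0,0,0,0,1],[0,0,0,0,0,0,1]]]' >/dev/null
python3 d.py 0.5045 -0.142 0.15 25.3
python3 - <<'E'
from rig import manip
import cv2,pickle
d=manip.get_image("wrist"); cv2.imwrite("pics/w1.png",d["img"][:,:,::-1]); pickle.dump(d,open("w1.pkl","wb"))
E
```

```text
t 2.65 pos [ 0.4997 -0.1359  0.1591] shift cm [-0.76  0.18  0.9 ] in final axes [-0.75  0.17  0.91] turn deg [-0.07 -0.13 -0.12] F [-0.4  0.6  0.1] grip 0.0 0.9951683097792603
```

View pics/w1.png

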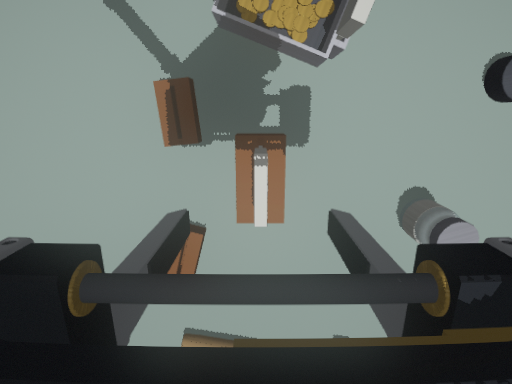

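The wrist view shows the holder between the open fingers, its top from about (260,148) to (261,226), with the block around it and the fingers clear of it.

```bash
python3 - <<'E'
from h import *
d=pickle.load(open("w1.pkl","rb"))
P=ray(d,[(254,148),(267.5,148),(267.5,226.5),(254,226.5)],.084);print(P.round(4),P.mean(0))
v=(P[0]+P[1]-P[2]-P[3])[:2];print(np.linalg.norm(v)/2,np.degrees(np.arctan2(-v[0],v[1])))
B=ray(d,[(236,134),(285,134),(285,223),(236,223)],.034);print(B.mean(0))
E
```

```text
[[ 0.4785 -0.1041  0.084 ]
 [ 0.4908 -0.0983  0.084 ]
 [ 0.5273 -0.1745  0.084 ]
 [ 0.5141 -0.1807  0.084 ]] [ 0.50266293 -0.13940484  0.084     ]
0.08454960932029895 25.27574630904515
[ 0.50378064 -0.14172781  0.034     ]
```

```bash

python3 -m jog '[[[-0.65,0.15,2,0,0,0,1],[0,0,3,0,0,0,1],[0,0,3,0,0,0,1],[0,0,2.2,0,0,0,1],[0,0,1,0,0,0,1]]]' >/dev/null
python3 d.py 0.5042 -0.1415 0.047 25.3
python3 -m jog '[[[0,0,0,0,0,0,0.3],[0,0,0,0,0,0,0],[0,0,0,0,0,0,0],[0,0,0,0,0,0,0],[0,0,0,0,0,0,0]]]' 40
python3 -m jog '[[[0,0,0,0,0,0,0],[0,0,0,0,0,0,0],[0,0,0,0,0,0,0]]]'
python3 d.py 0.5042 -0.1415 0.047 25.3
```

```text
t 3.2 pos [ 0.5024 -0.1386  0.0466] shift cm [-0.34  0.04 -0.04] in final axes [-0.34  0.04 -0.04] turn deg [-0.11 -0.16  0.04] F [-0.4  0.9 -0.2] grip 0.0 0.9927330198982479
t: 3.7
tcp_pos: [0.5049, -0.1412, 0.0487]
eef_rot: [0.001, 0.536, 0.844, 0.0]
wrist_force: [-0.1, -0.2, -0.0]
opening: 0.613
gripper_force: 0.0
t: 4.0
tcp_pos: [0.5043, -0.141, 0.0479]
eef_rot: [-0.0, 0.536, 0.844, 0.0]
wrist_force: [0.5, -0.5, -0.5]
opening: 0.356
gripper_force: 0.0
t 4.0 pos [ 0.5043 -0.141   0.0479] shift cm [-0.04 -0.03  0.09] in final axes [-0.04 -0.03  0.09] turn deg [ 0.   -0.   -0.13] F [ 0.5 -0.5 -0.5] grip 0.0 0.35614317783452626
```

```bash

python3 -m jog '[[[0,0,0,0,0,0,0],[0,0,0,0,0,0,0],[0,0,0,0,0,0,0],[0,0,0,0,0,0,0],[0,0,0,0,0,0,0]]]' 
python3 d.py 0.5042 -0.1415 0.047 25.3
```

```text
t: 4.5
tcp_pos: [0.5043, -0.1409, 0.0478]
eef_rot: [-0.0, 0.536, 0.844, 0.0]
wrist_force: [0.6, 0.0, -0.5]
opening: 0.14
gripper_force: 40.0
t 4.5 pos [ 0.5043 -0.1409  0.0478] shift cm [-0.05 -0.04  0.08] in final axes [-0.05 -0.04  0.08] turn deg [-0.   -0.01 -0.12] F [ 0.6  0.  -0.5] grip 39.99897301197052 0.1404348961899194
```

```bash

python3 -m jog '[[[0,0,-2,0,0,0,0],[0,0,-3,0,0,0,0],[0,0,-4,0,0,0,0],[0,0,-4,0,0,0,0],[0,0,-2,0,0,0,0]]]' 
python3 -m jog '[[[0,0,0,0,0,5.15,0],[0,0,0,0,0,5.15,0],[2.5,0.7,0,0,0,0,0],[4.27,1.34,0,0,0,0,0],[4.27,1.34,0,0,0,0,0]]]' >/dev/null
python3 -m jog '[[[4.27,1.34,0,0,0,0,0],[4.27,1.34,0,0,0,0,0],[4.27,1.34,0,0,0,0,0],[4.27,1.34,0,0,0,0,0],[4.27,1.34,0,0,0,0,0]]]' >/dev/null
python3 -m jog '[[[4.27,1.34,0,0,0,0,0],[3.5,1.2,0,0,0,0,0],[2,0.6,0,0,0,0,0],[0,0,0,0,0,0,0],[0,0,0,0,0,0,0]]]' >/dev/null
python3 -m jog '[[[0,0,0,0,0,0,0],[0,0,0,0,0,0,0]]]'
python3 d.py 0.5232 0.3055 0.13 15
```

```text
t: 5.0
tcp_pos: [0.5058, -0.1415, 0.2015]
eef_rot: [0.003, 0.536, 0.844, 0.001]
wrist_force: [-0.2, -0.1, -0.7]
opening: 0.14
gripper_force: 40.0
t: 6.7
tcp_pos: [0.5239, 0.2991, 0.1981]
eef_rot: [0.0, 0.61, 0.792, -0.0]
wrist_force: [0.1, -0.3, -0.8]
opening: 0.138
gripper_force: 40.0
t 6.7 pos [0.5239 0.2991 0.1981] shift cm [0.64 0.09 6.8 ] in final axes [0.63 0.1  6.81] turn deg [-0.    0.02 -0.21] F [ 0.1 -0.3 -0.8] grip 39.99897301197052 0.1381334166846456
```

```bash

python3 -m jog '[[[0.63,0.1,1.5,0,0,0,0],[0,0,3,0,0,0,0],[0,0,2.5,0,0,0,0],[0,0,1.6,0,0,0,0],[0,0,0,0,0,0,0]]]' >/dev/null
python3 -m jog '[[[0,0,0,0,0,0,0],[0,0,0,0,0,0,0]]]' >/dev/null
python3 d.py 0.5232 0.3055 0.112 15
python3 - <<'E'
from rig import manip
import cv2,pickle,numpy as np
I={}
for n in("scene","top","wrist"):
    d=manip.get_image(n); I[n]=d["img"][:,:,::-1]; pickle.dump(d,open(n+"2.pkl","wb"))
c=lambda im,x,y,w,h,k:cv2.resize(im[y:y+h,x:x+w],None,fx=k,fy=k,interpolation=cv2.INTER_CUBIC)
m=np.vstack([np.hstack([c(I["scene"],355,160,80,60,5),c(I["top"],95,170,80,60,5)]),np.hstack([c(I["wrist"],150,60,200,150,2),c(I["wrist"],180,140,160,120,2.5)])])
cv2.imwrite("pics/m2.png",cv2.convertScaleAbs(m,alpha=1.3,beta=10))
E
```

```text
t 7.4 pos [0.5243 0.3068 0.1134] shift cm [-0.1  -0.14  0.14] in final axes [-0.1  -0.14  0.14] turn deg [ 0.15 -0.02 -0.16] F [-0.9  0.5 -1.2] grip 39.998964071273804 0.14113058860386263
```

View pics/m2.png

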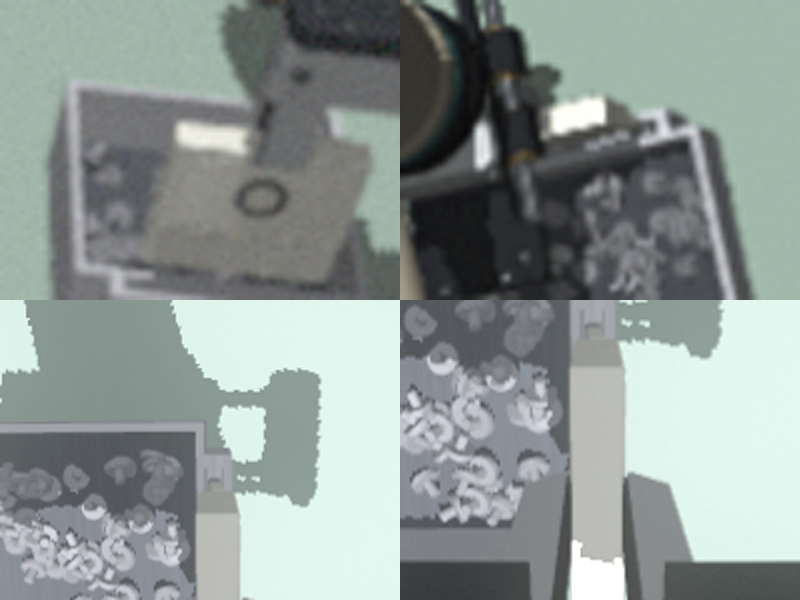

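The mosaic shows the holder gripped just above the channel, card (ring) toward the scene camera. The head's front-face corners in the scene crop are at about (172,150), (372,150), (335,285) and (145,255). It may be slightly rotated in the pads, so I fit its pose.

```bash
cat > fit.py <<'E'
from h import *
from scipy.optimize import least_squares
def proj(d,X):
    K=np.array([[d["fx"],0,d["cx"]],[0,d["fy"],d["cy"]],[0,0,1.]])
    return cv2.projectPoints(np.float64(X),cv2.Rodrigues(d["R"])[0],np.float64(d["t"]),K,np.float64(d["D"]))[0].reshape(-1,2)
E
python3 - <<'E'
from fit import *
d=pickle.load(open("scene2.pkl","rb"))
tcp=np.array([.5243,.3068,.1134]); a=np.radians(15.2); X=np.array([np.cos(a),np.sin(a),0]);Y=np.array([-X[1],X[0],0]);Z=np.array([0,0,1.])
uv=(np.float64([(172,150),(372,150),(335,285),(145,255)])+.5)/5-.5+[355,160]
loc=np.array([(7,-40,25),(7,40,25),(7,40,-25),(7,-40,-25)])/1e3
loc=loc*[1,1,1]
def pts(p):
    ph=p[2]; Yr=Y*np.cos(ph)+Z*np.sin(ph); Zr=-Y*np.sin(ph)+Z*np.cos(ph)
    return tcp+Y*p[0]+Z*p[1]+loc@np.array([X,Yr,Zr])
for s in(1,):
    print(proj(d,pts([0,.0112,0])).round(1).tolist(),uv.round(1).tolist())
    r=least_squares(lambda p:(proj(d,pts(p))-uv).ravel(),[0,.0112,0]);print(r.x,np.degrees(r.x[2]),r.fun.round(1))
# slot from 3 views: wrist now
E
```

```text
[[391.1, 188.9], [430.2, 193.3], [423.7, 209.9], [385.9, 205.6]] [[389.0, 189.6], [429.0, 189.6], [421.6, 216.6], [383.6, 210.6]]
[-0.00240412  0.00472556  0.03366942] 1.929115820186438 [-0.3  1.8 -1.1  5.3  0.7 -5.1  0.8 -2.6]
```

```bash
python3 - <<'E'
from fit import *
d=pickle.load(open("scene2.pkl","rb"))
tcp=np.array([.5243,.3068,.1134]); a=np.radians(15.2); X=np.array([np.cos(a),np.sin(a),0]);Y=np.array([-X[1],X[0],0]);Z=np.array([0,0,1.])
B=np.array([X,Y,Z]); o=tcp+Z*.0112
k=10;x0,y0=370,172
im=cv2.resize(d["img"][y0:y0+60,x0:x0+80,::-1],None,fx=k,fy=k,interpolation=cv2.INTER_CUBIC)
im=cv2.convertScaleAbs(im,alpha=1.5,beta=10)
def dr(L,col):
    p=((proj(d,o+np.array(L)/1e3@B)+.5-[x0,y0])*k).astype(int); cv2.polylines(im,[p],True,col,1)
dr([(7,-40,25),(7,40,25),(7,40,-25),(7,-40,-25)],(0,255,0))
dr([(-7,-40,25),(-7,40,25),(7,40,25),(7,-40,25)],(0,255,255))
dr([(2.5,-40,-25),(2.5,40,-25),(2.5,40,-53),(2.5,-40,-53)],(0,0,255))
cv2.imwrite("pics/m3.png",im)
E
```

```text
(no output)
```

View pics/m3.png

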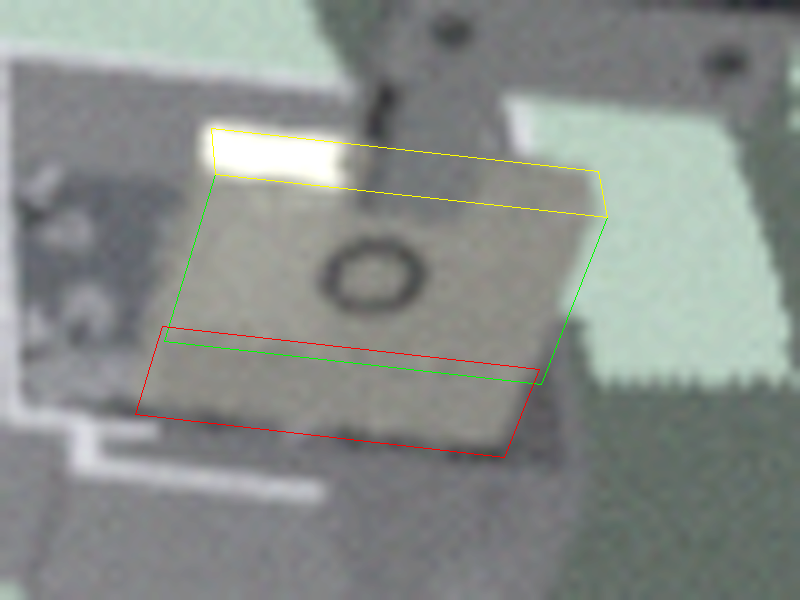

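The model overlay matches well: the holder is upright and sits about 2 mm toward -y of the TCP. Now I check the channel estimate in the wrist view.

```bash
python3 - <<'E'
from fit import *
d=pickle.load(open("wrist2.pkl","rb")); d3=pickle.load(open("scene2.pkl","rb"))
def mk(yaw):
    a=np.radians(yaw); X=np.array([np.cos(a),np.sin(a),0]);Y=np.array([-X[1],X[0],0]); return np.array([X,Y,[0,0,1.]])
def panel(d,x0,y0,w,h,k):
    im=cv2.resize(d["img"][y0:y0+h,x0:x0+w,::-1],None,fx=k,fy=k,interpolation=cv2.INTER_CUBIC); im=cv2.convertScaleAbs(im,alpha=1.2,beta=5)
    def dr(o,B,L,col):
        p=((proj(d,np.array(o)+np.array(L)/1e3@B)+.5-[x0,y0])*k).astype(int); cv2.polylines(im,[p],True,col,1)
    s=[.5232,.3055,.055]
    dr(s,mk(15.3),[(-4.5,-44,0),(4.5,-44,0),(4.5,44,0),(-4.5,44,0)],(0,255,0))
    dr(s,mk(15.3),[(-4.5,-48,0),(8.5,-48,0),(8.5,48,0),(-4.5,48,0)],(255,0,255))
    o=np.array([.5243,.3068,.1134+.0112])-.002*mk(15.2)[1]
    dr(o,mk(15.2),[(-7,-40,25),(7,-40,25),(7,40,25),(-7,40,25)],(0,255,255))
    dr(o,mk(15.2),[(7,40,25),(-7,40,25),(-7,40,-25),(7,40,-25)],(0,0,255))
    return im
cv2.imwrite("pics/m4.png",np.hstack([panel(d,225,115,66,100,6),panel(d3,370,172,65,100,6)]))
E
```

```text
(no output)
```

View pics/m4.png

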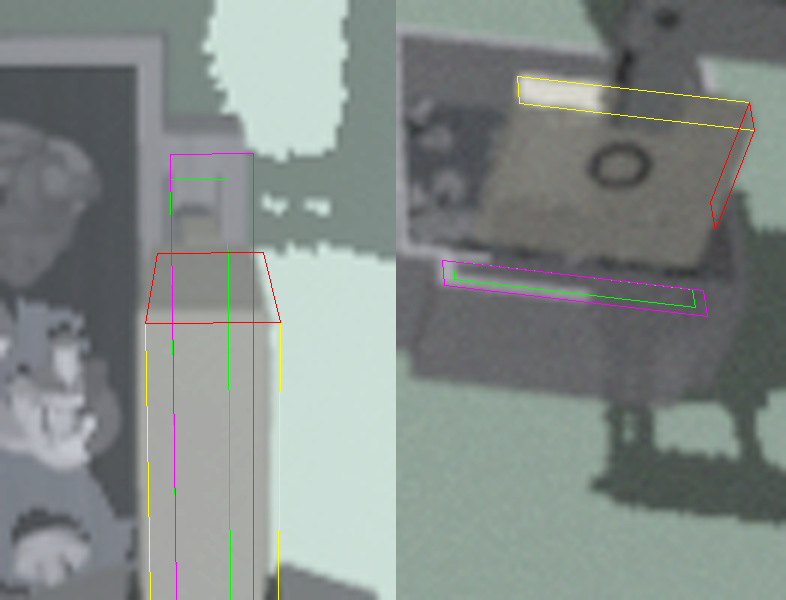

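The wrist overlay is offset about 1 mm the same way for both holder and channel, so their relative placing holds. I correct by -1.4 mm (tool y) and +0.6 mm (tool x), then descend watching the force.

```bash

python3 -m jog '[[[0.06,-0.14,0,0,0,-0.1,0],[0,0,0,0,0,0,0],[0,0,0.6,0,0,0,0],[0,0,0.6,0,0,0,0],[0,0,0,0,0,0,0]]]' 50
python3 d.py 0.5228 0.307 0.0688 15.2
python3 -m jog '[[[0,0,0.5,0,0,0,0],[0,0,0.4,0,0,0,0],[0,0,0.3,0,0,0,0],[0,0,0.3,0,0,0,0],[0,0,0,0,0,0,0]]]'
python3 d.py 0.5228 0.307 0.0688 15.2
```

```text
t: 8.05
tcp_pos: [0.5207, 0.3066, 0.0985]
eef_rot: [-0.001, 0.609, 0.793, -0.001]
wrist_force: [0.2, -0.4, -0.3]
opening: 0.139
gripper_force: 50.0
t 8.05 pos [0.5207 0.3066 0.0985] shift cm [-0.01  0.22  2.97] in final axes [-0.02  0.21  2.97] turn deg [-0.15  0.02 -0.22] F [ 0.2 -0.4 -0.3] grip 49.99890625476837 0.13923333311183805
t: 8.55
tcp_pos: [0.5214, 0.3069, 0.0844]
eef_rot: [-0.0, 0.609, 0.793, -0.0]
wrist_force: [-0.1, -0.3, -0.4]
opening: 0.141
gripper_force: 50.0
t 8.55 pos [0.5214 0.3069 0.0844] shift cm [-0.03  0.14  1.56] in final axes [-0.03  0.14  1.56] turn deg [-0.05  0.   -0.22] F [-0.1 -0.3 -0.4] grip 49.998899102211 0.14098364257979742
```

```bash

python3 -m jog '[[[0,0.08,0.3,0,0,0,0],[0,0,0.3,0,0,0,0],[0,0,0.2,0,0,0,0],[0,0,0,0,0,0,0]]]'
python3 d.py 0.5228 0.307 0.0688 15.2
python3 -m jog '[[[0,0,0.2,0,0,0,0],[0,0,0.2,0,0,0,0],[0,0,0.2,0,0,0,0],[0,0,0.1,0,0,0,0],[0,0,0,0,0,0,0]]]'
python3 d.py 0.5228 0.307 0.0688 15.2
```

```text
t: 8.95
tcp_pos: [0.5225, 0.3073, 0.0769]
eef_rot: [0.0, 0.609, 0.793, 0.0]
wrist_force: [0.4, 0.6, -0.8]
opening: 0.142
gripper_force: 50.0
t 8.95 pos [0.5225 0.3073 0.0769] shift cm [-0.03  0.02  0.81] in final axes [-0.03  0.02  0.81] turn deg [ 0.01 -0.   -0.22] F [ 0.4  0.6 -0.8] grip 49.99867558479309 0.14219783947867343
t: 9.45
tcp_pos: [0.5229, 0.3075, 0.0705]
eef_rot: [0.0, 0.609, 0.793, 0.001]
wrist_force: [0.0, -0.1, 5.2]
opening: 0.137
gripper_force: 50.0
t 9.45 pos [0.5229 0.3075 0.0705] shift cm [-0.04 -0.02  0.17] in final axes [-0.04 -0.02  0.17] turn deg [ 0.07 -0.01 -0.22] F [ 0.  -0.1  5.2] grip 50.02162277698517 0.13733948943295055
```

The bar is pushing back with about 6 N. I press on until the shoulders meet the lip and the force rises clearly above 8 N.

```bash

python3 -m jog '[[[0,0,0.1,0,0,0,0],[0,0,0.1,0,0,0,0],[0,0,0,0,0,0,0],[0,0,0,0,0,0,0]]]'
python3 -m jog '[[[0,0,0.1,0,0,0,0],[0,0,0,0,0,0,0],[0,0,0,0,0,0,0]]]'
python3 -m jog '[[[0,0,0.05,0,0,0,0],[0,0,0,0,0,0,0],[0,0,0,0,0,0,0]]]'
```

```text
t: 9.85
tcp_pos: [0.523, 0.3075, 0.0689]
eef_rot: [0.0, 0.609, 0.793, 0.001]
wrist_force: [-0.8, -1.2, 7.1]
opening: 0.138
gripper_force: 50.0
t: 10.15
tcp_pos: [0.5231, 0.3075, 0.0688]
eef_rot: [0.001, 0.609, 0.793, 0.001]
wrist_force: [-1.2, -0.1, 11.7]
opening: 0.139
gripper_force: 50.1
t: 10.45
tcp_pos: [0.5231, 0.3075, 0.0688]
eef_rot: [0.001, 0.609, 0.793, 0.001]
wrist_force: [-3.3, -1.5, 14.0]
opening: 0.139
gripper_force: 50.1
```

There is a hard stop at TCP z = 0.0688, exactly the predicted home height, with 14 N against the bar's 8 N. One check picture.

```bash
python3 - <<'E'
from fit import *
from rig import manip
d=manip.get_image("scene");k=10;x0,y0=370,180
im=cv2.convertScaleAbs(cv2.resize(d["img"][y0:y0+60,x0:x0+80,::-1],None,fx=k,fy=k,interpolation=cv2.INTER_CUBIC),alpha=1.4,beta=5)
a=np.radians(15.2); X=np.array([np.cos(a),np.sin(a),0]);Y=np.array([-X[1],X[0],0]);B=np.array([X,Y,[0,0,1.]])
for L,c in(([(7,-40,25),(7,40,25),(7,40,-25),(7,-40,-25)],(0,255,0)),([(8.5,-48,-25),(8.5,48,-25)],(255,0,255))):
    p=((proj(d,np.array([.5232,.3055,.08])+np.array(L)/1e3@B)+.5-[x0,y0])*k).astype(int); cv2.polylines(im,[p],True,c,1)
cv2.imwrite("pics/m5.png",im); s=manip.get_state(); print(s["wrist_force"],s["gripper_force"],s["tcp_pos"])
E
```

```text
[-2.44628718 -0.75851946 12.79003048] 50.07344841957092 [0.52318372 0.30750742 0.06879351]
```

View pics/m5.png

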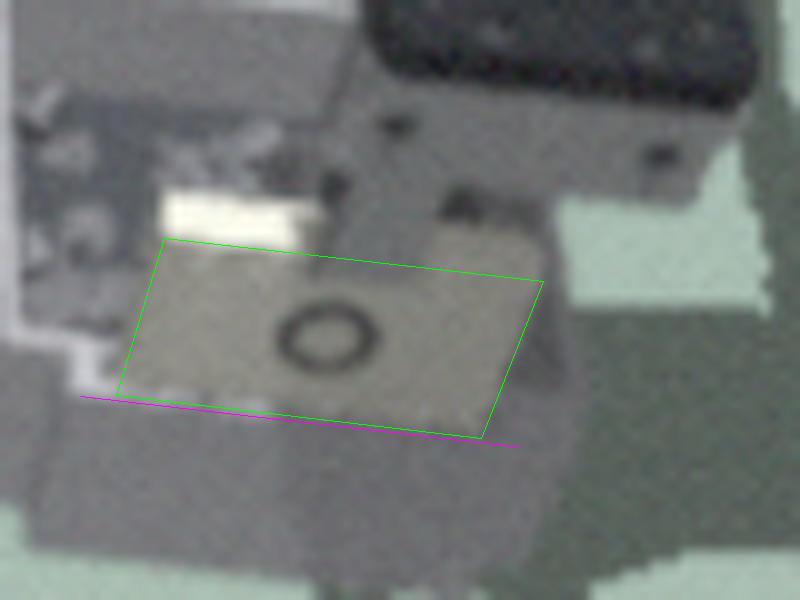

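The holder sits on the lip along its full width, its lower edge from (118,392) to (482,435). It is upright, with the card outward, and matches the home model.

```bash
python3 -c "
from rig import manip
print(manip.sign_off())"
```

```text
the job is handed in; nothing more can be done
None
```

I handed the job in with the label holder pressed fully home in the rivet bin's channel, upright, card outward and still held in the gripper; I have not seen the judge's result, and the arm never went near the jar, hammer or weight.

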